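# Lock the last stud of the mould case

## Task

The plywood mould case is closed with four quarter-turn studs, but one of them is still open: its head stands higher than the others and its bar lies crosswise to theirs. Press that head fully down first, then, keeping it down, turn it clockwise a quarter turn, as far as it goes, so that its cam catches and it stays down when you let go. Leave the small plaster rosette drying on the lid where it is.

Things in the scene. Friction and masses are not known exactly. Their poses are not given: they have to be found in the camera images.
- stud_head (a point): Top centre of the open stud's grip bar, moving with it; x along the bar, y across it, z up. The dark steel bar, 36 mm long, 12 thick, 26 tall, stands on a round flange (36 mm across, 5 thick), one piece. Open, this point is 154 mm above the table, 62 above the lid; a neck shows 11 mm between flange and a fixed aluminium boss (48 mm across, 20 tall). The 3 locked bars lie crosswise to it, 5 mm lower.
- stud_press (a joint): How far the open stud's head is pushed straight down, m: 0 standing proud, 0.010 at the bottom stop. A spring pushes it up: 6 N at the top, 12 N at the bottom. Only deeper than 0.005 does its cam clear the slot so that the head can turn: press it to 0.006 or more first. Turned and let go, it rises and the cam holds it at about 0.005.
- stud_turn (a joint): Turn of the open stud's head about the vertical, rad, growing clockwise seen from above: 0 open (bar across the lid's long side), 1.571 at the stop, locked (bar along the lid's long side, as the other three). Friction 0.03 N m, at most about 0.1 under the cam.
- rosette: Loose white plaster rosette, a disc 60 mm across, 14 tall, 60 g, lying on the lid; origin at the centre of its underside. Not to be moved. The lid is flat aluminium, 206 by 306 mm, 92 mm above the table, on a plywood case that cannot move. A stud is near each corner (120 by 220 mm apart); between them also a pouring funnel 26 mm tall and two 14 mm vent stubs.

How it is judged:
By the outcome, as a careful person would: the job done as asked, in the order asked, and still so for the second after the job is handed in, with the robot touching nothing.
It also fails if it takes over 35 s, if anything falls off the work surface, if the arm or the gripper's body presses on something with over 40 N, if the wrist force passes 120 N, or if a joint passes its speed limit or range.

## Robot

A 6-joint arm with a two-finger parallel gripper is mounted at the origin on the work surface. World frame = base frame: x ahead of the robot, y to its left, z up, the work surface at z = 0. Lengths are in mm, angles in rad, forces in N, time in s.
With the tool pointing down it reaches from about 350 to 975 mm from the base axis. Payload 7.1 kg.
Tool frame: the origin (TCP) lies at the centre of the arm's flange, where the gripper is bolted on; the fingertips stand 182 mm ahead of it and the grasp point (between the pads) lies 163 mm ahead of it; z points along the fingers, y is the line along which they close (so a half turn about z gives the same grasp; the last joint's range is limited). The gripper opens to 88 mm and grips with 3 to 60 N. Pads are 20 mm wide; open, the fingers measure 115 mm over their backs; the gripper's body (75 mm by 178 mm) begins 61 mm behind the grasp point.
Start: joints at [-1.151, 0.423, 1.63, -0, 1.089, -0.019], TCP at [265.549, -565.765, 404.675] pointing down, gripper open.
Joint ranges: [-3, 3], [-0.9, 2.11], [0.09, 2.58], [-1.31, 4.45], [0.11, 2.69], [-2.54, 2.54]. Speed limits (rad/s): [2.39, 2.39, 3.01, 3.14, 3.14, 3.14].

## Interface

Orientations are given as a rotation vector (axis times angle).
In Python, from workcell import readout, get_image, ctrl gives the robot as it stands.
- The arm moves only by the tool step_arm, never from a script. Its argument "targets" is a list that holds one entry, the list of rows, each a list of 7 numbers: the shift along the world's x, y, z as a fraction of full scale, then the turn, a rotation vector about the world's x, y, z as a fraction of full scale, then the opening, from 0 (shut) to 1 (fully open). In form: [[[dx, dy, dz, wx, wy, wz, claw], ...]]. A call has exactly 5 rows; each row shifts and turns the commanded pose from where the row before left it; what a row does not reach is not made up. Full scale, the value 1, is 0.05 m for a shift and 4 degrees for a turn. A row lasts 1/8 s, in which the tool goes at most 62.5 mm and 10.7 degrees, less where a joint would pass 70% of its speed; a pose out of reach is approached as far as the arm can. A call with a number of a shift or a turn outside -1 to 1 is refused whole. A call with a gripper value outside its range is refused whole. The fingers move at their own pace and stop on an object; the grip force is fixed at half the most. Time passes only in rows, so rows that do not move let the fingers close, or fill a call up. It gives the time, the measured TCP pose, the force, the opening and the grip force at its end, in the units of the state.
- readout.get_obs(): the state, without advancing time (a new reading comes with each control period).
- get_image(name): name is "scene" or "top" or "wrist"; returns a dict with "pixels" (480x640x3 uint8, red, green, blue), "intrinsics" (3x3 intrinsics, pixels), "extrinsics" (4x4, takes a point from world to camera coordinates). Camera axes: x right, y down, z forward; pixel columns grow to the right and rows downward; lengths in mm; the calibration is good to about 2 mm. A picture is of the moment at which its call begins. There is no depth.
- ctrl.close_job(): hands the job in; it is judged then, once.
The state is a dict: "t": time; "qpos": joint angles; "qvel": joint speeds; "joint_torque": joint torques, N m; "ee_pos": TCP position; "orientation": TCP orientation; "ft_force": force on the tool from outside, world axes, zero at the start; "moment": the same for the moment, N m; "width": finger opening in mm; "grasp_force": force on a finger pad.
Only numpy, scipy, OpenCV 4.12 (cv2) and the standard library are available. Lean on these libraries where they do the work, as an engineer would, in place of code of your own. Each camera call takes 0.05 s, during which the arm holds its last target. There are 200 camera calls.

## Working session

There is one attempt and no reset: what is moved stays moved. The work goes in short steps, Python scripts to look and compute and a tool call to move; the robot and the scene stay as the last step left them, time stands still between calls to the robot, and variables do not carry over. Pictures are saved under pics/ and viewed, at most 10 in all, crops included, and the job is handed in when it is done.

Besides the shell and the picture viewer there is one more tool, called after ">>>" by a JSON object that holds its "name" and its "arguments". step_arm: Moves the arm, as the interface text tells. Shift numbers are shares of 0.05 m and turn numbers shares of 4 degrees, none past 1 either way. Its arguments: {"type":"object","properties":{"targets":{"type":"array"}},"required":["targets"]}

```bash
mkdir -p pics; cat > h.py <<'E'
import numpy as np, cv2
from workcell import readout, get_image, ctrl
def snap(n,f):
    d=get_image(n); cv2.imwrite(f'pics/{f}.png',d['pixels'][:,:,::-1]); np.savez(f'pics/{f}.npz',K=d['intrinsics'],E=d['extrinsics']); return d
def ray(f,u,v,z):
    d=np.load(f'pics/{f}.npz'); K,E=d['K'],np.array(d['E']); R,t=E[:3,:3],E[:3,3]
    c=-R.T@t; r=R.T@np.linalg.solve(K,[u,v,1]); return c+r*(z-c[2])/r[2]
E
python3 - <<'E'
from h import *
for n in ('top','scene'):
    d=snap(n,n+'1'); E=np.array(d['extrinsics']); print(n,-E[:3,:3].T@E[:3,3])
o=readout.get_obs(); print(o)
E
```

```text
top [451.53771512   8.40169356 789.21782384]
scene [886.56849919 381.06896203 556.20817676]
{'t': 0.1, 'qpos': array([-1.15099982e+00,  4.23774656e-01,  1.63059409e+00, -9.09211505e-06,
        1.08860279e+00, -1.89583374e-02]), 'qvel': array([ 0.00015822, -0.00251771, -0.00228379, -0.00028234,  0.00033324,
        0.0029601 ]), 'joint_torque': array([-1.55100338e-04, -5.45612133e+01, -2.74327415e+01,  6.44692685e-02,
        1.88122108e-02, -1.24675984e-05]), 'ee_pos': array([ 265.45363102, -565.55487128,  403.980526  ]), 'orientation': array([-3.06497969e+00, -6.83392454e-01,  4.43400930e-04]), 'ft_force': array([-0.66713165,  0.28859728,  0.51120397]), 'moment': array([0.0405594 , 0.03623339, 0.00301509]), 'grasp_force': 0.0, 'width': 87.69217850707084}
```

View pics/top1.png

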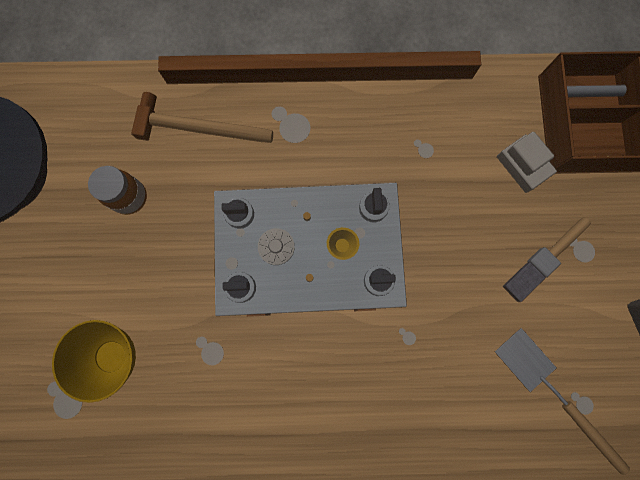

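View pics/scene1.png

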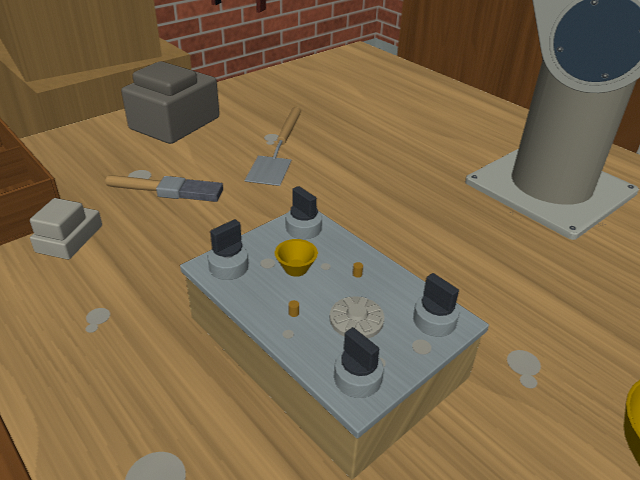

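The top view shows the lid with corners near (215,190), (397,183), (405,306) and (217,315). The open stud is at about (375,203), its bar vertical in the image, crosswise to the other three. The rosette is at (276,247) and the funnel at (343,243).

```bash
python3 - <<'E'
from h import *
im=cv2.imread('pics/top1.png')
for n,p,z in [('c1',(215,190),92),('c2',(397,183),92),('c3',(405,306),92),('c4',(217,315),92),('open',(376,199),154),('boss',(375,207),112),('rosette',(276,247),100)]:
    print(n,ray('top1',*p,z).round(1))
c=im[175:230,345:405]; cv2.imwrite('pics/crop.png',cv2.resize(c,None,fx=10,fy=10,interpolation=cv2.INTER_CUBIC))
E
```

```text
c1 [653.3 176.7  92. ]
c2 [ 659.8 -126.3   92. ]
c3 [ 456.8 -129.4   92. ]
c4 [448.4 169.6  92. ]
open [616.8 -81.4 154. ]
boss [614.6 -85.2 112. ]
rosette [554.5  74.9 100. ]
```

View pics/crop.png

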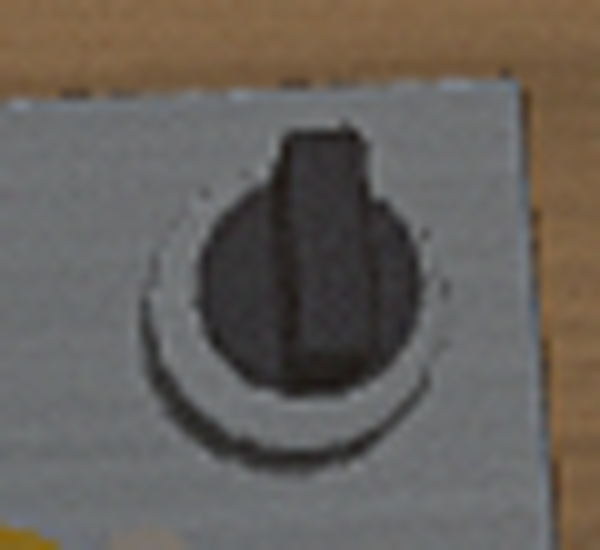

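Bar top centre is about (617, -85, 154) and the lid yaw is about +1.4°, which agrees with the stud spacing and lid corners. I'll approach with the tool turned +156° so the last joint has room for the clockwise quarter turn.

>>> {"name": "step_arm", "arguments": {"targets": [[[0.24, 0.32, 0, 0, 0, 1, 1], [0.24, 0.32, 0, 0, 0, 1, 1], [0.24, 0.32, 0, 0, 0, 1, 1], [0.24, 0.32, 0, 0, 0, 1, 1], [0.24, 0.32, 0, 0, 0, 1, 1]]]}}

```text
t: 0.72
ee_pos: [325.8, -485.1, 404.3]
orientation: [-2.899, -1.209, 0.0]
ft_force: [1.2, 0.7, -0.0]
width: 87.5
grasp_force: 0.0
```

>>> {"name": "step_arm", "arguments": {"targets": [[[0.24, 0.32, 0, 0, 0, 1, 1], [0.24, 0.32, 0, 0, 0, 1, 1], [0.24, 0.32, 0, 0, 0, 1, 1], [0.24, 0.32, 0, 0, 0, 1, 1], [0.24, 0.32, 0, 0, 0, 1, 1]]]}}

```text
t: 1.35
ee_pos: [386.3, -404.7, 404.7]
orientation: [2.643, 1.697, 0.0]
ft_force: [-1.0, -0.2, 0.6]
width: 87.7
grasp_force: 0.0
```

>>> {"name": "step_arm", "arguments": {"targets": [[[0.24, 0.32, 0, 0, 0, 1, 1], [0.24, 0.32, 0, 0, 0, 1, 1], [0.24, 0.32, 0, 0, 0, 1, 1], [0.24, 0.32, 0, 0, 0, 1, 1], [0.24, 0.32, 0, 0, 0, 1, 1]]]}}

```text
t: 1.98
ee_pos: [446.3, -324.7, 404.7]
orientation: [2.309, 2.131, 0.0]
ft_force: [-0.5, -0.1, -0.5]
width: 87.7
grasp_force: 0.0
```

>>> {"name": "step_arm", "arguments": {"targets": [[[0.24, 0.32, 0, 0, 0, 1, 1], [0.24, 0.32, 0, 0, 0, 1, 1], [0.24, 0.32, 0, 0, 0, 1, 1], [0.24, 0.32, 0, 0, 0, 1, 1], [0.24, 0.32, 0, 0, 0, 1, 1]]]}}

```text
t: 2.6
ee_pos: [506.3, -244.7, 404.7]
orientation: [-1.904, -2.499, -0.0]
ft_force: [0.6, -0.3, -0.3]
width: 87.7
grasp_force: 0.0
```

>>> {"name": "step_arm", "arguments": {"targets": [[[0.24, 0.32, 0, 0, 0, 1, 1], [0.24, 0.32, 0, 0, 0, 1, 1], [0.24, 0.32, 0, 0, 0, 1, 1], [0.24, 0.32, 0, 0, 0, 1, 1], [0.24, 0.32, 0, 0, 0, 1, 1]]]}}

```text
t: 3.22
ee_pos: [566.3, -164.7, 404.7]
orientation: [-1.441, -2.792, 0.0]
ft_force: [-1.5, -0.6, -0.9]
width: 87.8
grasp_force: 0.0
```

>>> {"name": "step_arm", "arguments": {"targets": [[[0.2, 0.32, 0, 0, 0, 1, 1], [0.2, 0.32, 0, 0, 0, 1, 1], [0.2, 0.32, 0, 0, 0, 1, 1], [0.2, 0.32, 0, 0, 0, 1, 1], [0.2, 0.32, 0, 0, 0, 1, 1]]]}}

```text
t: 3.85
ee_pos: [616.2, -84.6, 404.6]
orientation: [-0.934, -2.999, 0.0]
ft_force: [-0.4, -1.0, -0.8]
width: 87.6
grasp_force: 0.0
```

>>> {"name": "step_arm", "arguments": {"targets": [[[0, 0, 0, 0, 0, 1, 1], [0, 0, 0, 0, 0, 1, 1], [0, 0, 0, 0, 0, 1, 1], [0, 0, 0, 0, 0, 1, 1], [0, 0, 0, 0, 0, 1, 1]]]}}

```text
t: 4.47
ee_pos: [615.9, -85.1, 404.6]
orientation: [-0.399, -3.116, 0.0]
ft_force: [-0.0, -0.5, -0.9]
width: 87.7
grasp_force: 0.0
```

>>> {"name": "step_arm", "arguments": {"targets": [[[0, 0, 0, 0, 0, 1, 1], [0, 0, 0, 0, 0, 1, 1], [0, 0, 0, 0, 0, 1, 1], [0, 0, 0, 0, 0, 1, 1], [0, 0, 0, 0, 0, 0.1, 1]]]}}

```text
t: 5.1
ee_pos: [615.8, -85.3, 404.6]
orientation: [-0.045, 3.141, -0.0]
ft_force: [1.2, 0.3, -0.6]
width: 87.8
grasp_force: 0.0
```

```bash
python3 - <<'E'
from h import *
from scipy.spatial.transform import Rotation as R
snap('wrist','w1'); o=readout.get_obs(); print(o['t'],o['ee_pos'],R.from_rotvec(o['orientation']).as_matrix().round(3),o['qpos'].round(2))
E=np.load('pics/w1.npz')['E'];K=np.load('pics/w1.npz')['K'];p=K@(E@[617,-85,154,1])[:3];print(p/p[2])
E
```

```text
5.15 [615.79414521 -85.34545122 404.62571609] [[-1.    -0.028 -0.   ]
 [-0.028  1.     0.   ]
 [ 0.     0.    -1.   ]] [-0.16  0.42  1.64  0.    1.09 -1.76]
[318.00296333 248.96582041   1.        ]
```

View pics/w1.png

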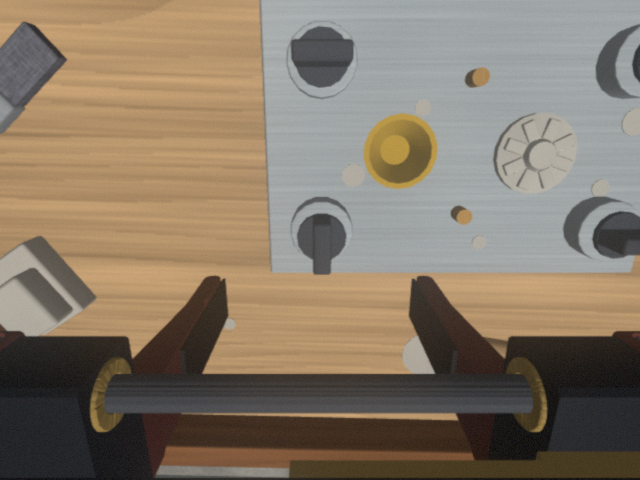

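The wrist view shows the open bar centred at about (322,245), close to the predicted (318,249). The fingers straddle it.

```bash
python3 - <<'E'
from h import *
g=cv2.imread('pics/w1.png',0); 
m=((g<52)).astype(np.uint8); m[:200]=0;m[285:]=0;m[:,:280]=0;m[:,370:]=0
for r in range(205,282,4):
    x=np.where(m[r])[0]; print(r,(x.min(),x.max(),len(x)) if len(x) else None, g[r,306:340:3])
for p in [(322,245),(322,215),(322,274)]: print(ray('w1',*p,154).round(1))
for p in [(322,236)]: print('flange',ray('w1',*p,128).round(1))
E
```

```text
205 None [120 153 161 162 162 163 164 163 161 157 124  92]
209 None [159 159 162 160 157 162 160 161 160 162 163 159]
213 None [164 166 164 146 121 123 123 133 166 169 171 172]
217 None [128  76  74  59  61  61  57  61  71  72 132 165]
221 None [81 81 73 60 62 61 58 60 70 82 82 89]
225 None [80 82 75 67 71 73 70 70 74 81 83 83]
229 None [83 79 75 78 77 79 80 80 79 79 79 81]
233 None [78 81 76 76 78 79 82 82 80 81 82 80]
237 None [81 82 74 76 81 82 83 81 81 83 82 79]
241 None [83 81 78 73 78 82 83 82 80 84 83 82]
245 None [80 84 77 73 81 82 79 82 77 81 82 82]
249 None [82 82 73 75 82 81 82 81 77 82 82 79]
253 None [ 83  81  72  75  79  82  82  82  83  83  80 121]
257 None [168 113  75  75  81  83  81  84  76 106 165 163]
261 None [162 163 138  76  81  83  83  86  98 161 163 160]
265 None [163 166 142  77  82  84  82  83 108 167 165 166]
269 None [161 159 140  76  82  84  85  84 109 162 161 159]
273 None [159 161 157  81  84  90  85  89 137 161 163 160]
277 None [158 161 160 160 156 159 160 159 157 160 161 160]
281 None [155 156 154 157 156 157 155 156 157 158 157 158]
[614.2 -82.5 154. ]
[593.9 -83.1 154. ]
[634.8 -81.8 154. ]
flange [616.2 -82.1 128. ]
```

>>> {"name": "step_arm", "arguments": {"targets": [[[0.02, 0.05, -0.4, 0, 0, 0, 1], [0, 0, -0.4, 0, 0, 0, 1], [0, 0, -0.4, 0, 0, 0, 0.8], [0, 0, -0.4, 0, 0, 0, 0.6], [0, 0, -0.23, 0, 0, 0, 0.5]]]}}

```text
t: 5.78
ee_pos: [616.2, -83.2, 311.2]
orientation: [0.042, -3.139, -0.001]
ft_force: [0.1, -0.8, 0.7]
width: 61.3
grasp_force: 0.0
```

>>> {"name": "step_arm", "arguments": {"targets": [[[0, 0, 0, 0, 0, 0, 0.3], [0, 0, 0, 0, 0, 0, 0], [0, 0, 0, 0, 0, 0, 0], [0, 0, 0, 0, 0, 0, 0], [0, 0, 0, 0, 0, 0, 0]]]}}

```text
t: 6.4
ee_pos: [616.6, -83.2, 313.6]
orientation: [-0.042, 3.141, 0.0]
ft_force: [0.4, 5.5, 2.9]
width: 12.0
grasp_force: 30.1
```

>>> {"name": "step_arm", "arguments": {"targets": [[[0, 0.02, -0.04, 0, 0, 0, 0], [0, 0, -0.04, 0, 0, 0, 0], [0, 0, -0.04, 0, 0, 0, 0], [0, 0, -0.04, 0, 0, 0, 0], [0, 0, -0.04, 0, 0, 0, 0]]]}}

```text
t: 7.02
ee_pos: [616.7, -82.7, 304.3]
orientation: [-0.043, 3.14, -0.002]
ft_force: [-3.7, -2.3, 11.3]
width: 12.1
grasp_force: 30.0
```

>>> {"name": "step_arm", "arguments": {"targets": [[[0, 0, -0.02, 0, 0, 0, 0], [0, 0, -0.02, 0, 0, 0, 0], [0, 0, 0, 0, 0, 0, 0], [0, 0, 0, 0, 0, 0, 0], [0, 0, 0, 0, 0, 0, 0]]]}}

```text
t: 7.65
ee_pos: [616.7, -82.7, 303.4]
orientation: [-0.043, 3.14, -0.002]
ft_force: [-4.9, -2.0, 17.9]
width: 11.6
grasp_force: 30.0
```

The force rose steeply to 17.9 N after 10.2 mm of travel, so the head is on its bottom stop. Turning clockwise now.

>>> {"name": "step_arm", "arguments": {"targets": [[[-0.01, 0, 0, 0, 0, -0.5, 0], [0, 0, 0, 0, 0, -1, 0], [0, 0, 0, 0, 0, -1, 0], [0, 0, 0, 0, 0, -1, 0], [0, 0, 0, 0, 0, -1, 0]]]}}

```text
t: 8.28
ee_pos: [616.5, -82.7, 303.5]
orientation: [0.452, 3.107, -0.002]
ft_force: [-4.7, -1.2, 16.4]
width: 11.9
grasp_force: 30.0
```

```bash
python3 -c "
from h import *
o=readout.get_obs(); print(o['moment'],o['ft_force'],o['ee_pos'],o['qpos'],o['width'])"
```

```text
[-0.34361694  0.8594993   0.06859963] [-4.65930626 -1.21102963 16.38667173] [616.49355419 -82.74506962 303.45056774] [-1.52356034e-01  5.43512512e-01  1.70150929e+00 -1.23589493e-03
  8.94307992e-01 -1.43310824e+00] 11.939394376698022
```

Turning fine (0.07 N m). Continuing.

>>> {"name": "step_arm", "arguments": {"targets": [[[0, 0, 0, 0, 0, -1, 0], [0, 0, 0, 0, 0, -1, 0], [0, 0, 0, 0, 0, -1, 0], [0, 0, 0, 0, 0, -1, 0], [0, 0, 0, 0, 0, -1, 0]]]}}

```text
t: 8.9
ee_pos: [616.5, -82.8, 303.5]
orientation: [0.985, 2.981, -0.001]
ft_force: [-4.9, -1.5, 16.9]
width: 11.7
grasp_force: 30.0
```

>>> {"name": "step_arm", "arguments": {"targets": [[[0, 0, 0, 0, 0, -1, 0], [0, 0, 0, 0, 0, -1, 0], [0, 0, 0, 0, 0, -1, 0], [0, 0, 0, 0, 0, -1, 0], [0, 0, 0, 0, 0, -1, 0]]]}}

```text
t: 9.52
ee_pos: [616.4, -82.8, 303.4]
orientation: [1.488, 2.764, -0.001]
ft_force: [-4.7, -2.9, 16.2]
width: 11.7
grasp_force: 30.0
```

>>> {"name": "step_arm", "arguments": {"targets": [[[0, 0, 0, 0, 0, -1, 0], [0, 0, 0, 0, 0, -1, 0], [0, 0, 0, 0, 0, -1, 0], [0, 0, 0, 0, 0, -1, 0], [0, 0, 0, 0, 0, -1, 0]]]}}

```text
t: 10.15
ee_pos: [616.4, -82.8, 303.4]
orientation: [1.945, 2.464, -0.0]
ft_force: [-5.3, -2.9, 17.2]
width: 11.7
grasp_force: 30.0
```

```bash
python3 -c "
from h import *
o=readout.get_obs(); print(o['moment'],o['ft_force'],o['ee_pos'],o['qpos'],o['width'])"
```

```text
[-0.5035367   1.0545663   0.02503737] [-5.33174631 -2.87392588 17.22051484] [616.36436421 -82.81427426 303.44157724] [-1.52464639e-01  5.43441738e-01  1.70166940e+00 -1.44128917e-03
  8.94625418e-01 -3.85940962e-01] 11.679214263975927
```

>>> {"name": "step_arm", "arguments": {"targets": [[[0, 0, 0, 0, 0, -1, 0], [0, 0, 0, 0, 0, -1, 0], [0, 0, 0, 0, 0, -1, 0], [0, 0, 0, 0, 0, -0.5, 0], [0, 0, 0, 0, 0, -0.3, 0]]]}}

```text
t: 10.78
ee_pos: [616.4, -82.7, 303.4]
orientation: [2.251, 2.188, 0.0]
ft_force: [-4.7, -2.1, 16.7]
width: 12.1
grasp_force: 30.7
```

```bash
python3 -c "
from h import *
o=readout.get_obs(); print(o['moment'],o['ft_force'],o['ee_pos'],o['qpos'],o['width'])"
```

```text
[-0.37035453  0.89417085  0.66135782] [-4.70022059 -2.05319137 16.71835511] [616.42715818 -82.71506667 303.42273768] [-0.15224278  0.54350117  1.70161486 -0.00174657  0.89444252 -0.12302975] 12.07836116833074
```

The moment jumped to 0.66 N m, so the stud is at its turn stop. Easing up to let the cam catch, then releasing.

>>> {"name": "step_arm", "arguments": {"targets": [[[0, 0, 0.05, 0, 0, 0, 0], [0, 0, 0.05, 0, 0, 0, 0], [0, 0, 0.04, 0, 0, 0, 0], [0, 0, 0, 0, 0, 0, 0], [0, 0, 0, 0, 0, 0, 0.2]]]}}

```text
t: 11.4
ee_pos: [616.0, -82.1, 308.0]
orientation: [-2.254, -2.187, -0.001]
ft_force: [-0.6, -0.8, -0.1]
width: 16.6
grasp_force: 0.0
```

>>> {"name": "step_arm", "arguments": {"targets": [[[0, 0, 0, 0, 0, 0, 0.4], [0, 0, 0, 0, 0, 0, 0.5], [0, 0, 0, 0, 0, 0, 0.5], [0, 0, 0.2, 0, 0, 0, 0.5], [0, 0, 0.4, 0, 0, 0, 0.5]]]}}

```text
t: 12.02
ee_pos: [615.9, -82.2, 338.7]
orientation: [-2.253, -2.188, 0.001]
ft_force: [-0.2, -0.8, -0.5]
width: 43.9
grasp_force: 0.0
```

>>> {"name": "step_arm", "arguments": {"targets": [[[0, 0, 0.5, 0, 0, 0, 0.5], [0, 0, 0.5, 0, 0, 0, 0.5], [-0.6, 0, 0.5, 0, 0, 0, 0.5], [-0.6, 0, 0, 0, 0, 0, 0.5], [-0.6, 0, 0, 0, 0, 0, 0.5]]]}}

```text
t: 12.65
ee_pos: [525.2, -82.3, 415.3]
orientation: [2.252, 2.187, 0.003]
ft_force: [-0.1, -0.1, -0.3]
width: 43.9
grasp_force: 0.0
```

```bash
python3 - <<'E'
from h import *
snap('scene','scene2'); snap('top','top2')
a,b=cv2.imread('pics/scene2.png'),cv2.imread('pics/top2.png')
c=np.hstack([cv2.resize(a[170:350,170:450],(400,257)),cv2.resize(b[170:330,200:420],(400,257))]); cv2.imwrite('pics/c2.png',c)
E
```

```text
(no output)
```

View pics/c2.png

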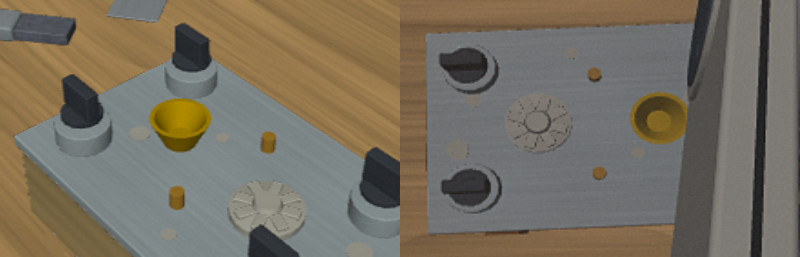

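The left crop (scene view) shows the worked stud at (80,110) with its bar parallel to the other bars, seated at the same height. The rosette is unmoved and the gripper is clear.

```bash
python3 -c "
from h import *
print(ctrl.close_job())"
```

```text
the job is handed in; nothing more can be done
None
```

The open stud was pressed to its bottom stop, turned clockwise to its end stop and released; it stayed down in line with the others, the rosette looks unmoved, and the job was handed in at about 12.8 s.

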